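# Find the packed cake box by its weight and ring it up

## Task

Three identical closed gable boxes stand on the bakery counter and only one has the cake in it: find it by the feel of its weight, and set that one down gently in the middle of the collection tray. Then pick up the hand scanner, aim it squarely at the barcode label of that box from about 8 cm away and hold it steady for a second, and lay the scanner back on its pad. Keep every box upright, drop none, leave the two empty ones standing on the counter clear of the tray, and leave the other things on the counter alone.

Things in the scene. Friction and masses are not known exactly. Their poses are not given: they have to be found in the camera images.
- box_a: closed kraft gable box, one of three alike: 96 mm deep (x), 104 wide (y), walls 80 high, roof to a ridge at 118 mm, on it an upright handle flap 8 mm thick (x), 80 long (y), top at 156 mm. Origin: centre of underside; z up; -x is the label's face, turned to the robot within 0.4 rad. Empty it weighs 0.09-0.13 kg, with the cake 0.43-0.62 kg; one of the three, any, has the cake
- box_b: closed kraft gable box, one of three alike: 96 mm deep (x), 104 wide (y), walls 80 high, roof to a ridge at 118 mm, on it an upright handle flap 8 mm thick (x), 80 long (y), top at 156 mm. Origin: centre of underside; z up; -x is the label's face, turned to the robot within 0.4 rad. Empty it weighs 0.09-0.13 kg, with the cake 0.43-0.62 kg; one of the three, any, has the cake
- box_c: closed kraft gable box, one of three alike: 96 mm deep (x), 104 wide (y), walls 80 high, roof to a ridge at 118 mm, on it an upright handle flap 8 mm thick (x), 80 long (y), top at 156 mm. Origin: centre of underside; z up; -x is the label's face, turned to the robot within 0.4 rad. Empty it weighs 0.09-0.13 kg, with the cake 0.43-0.62 kg; one of the three, any, has the cake
- box_a_label (a point): centre of the barcode (50 x 26 mm) on the white label of box_a, on its upright front (-x) panel 46 mm above the underside; the label, 62 mm wide, runs on up over the edge onto the front roof panel, where it shows from above. Axes as the box's, so the barcode looks along -x
- box_b_label (a point): centre of the barcode (50 x 26 mm) on the white label of box_b, on its upright front (-x) panel 46 mm above the underside; the label, 62 mm wide, runs on up over the edge onto the front roof panel, where it shows from above. Axes as the box's, so the barcode looks along -x
- box_c_label (a point): centre of the barcode (50 x 26 mm) on the white label of box_c, on its upright front (-x) panel 46 mm above the underside; the label, 62 mm wide, runs on up over the edge onto the front roof panel, where it shows from above. Axes as the box's, so the barcode looks along -x
- box_a_handle (a point): middle of the handle flap of box_a, 142 mm above its underside (14 mm under the flap's top edge, 24 mm over the ridge); axes as the box's
- box_b_handle (a point): middle of the handle flap of box_b, 142 mm above its underside (14 mm under the flap's top edge, 24 mm over the ridge); axes as the box's
- box_c_handle (a point): middle of the handle flap of box_c, 142 mm above its underside (14 mm under the flap's top edge, 24 mm over the ridge); axes as the box's
- tray: fixed oak collection tray, 230 x 230 mm, with a wire rack inside it: rack surface 12 mm above the counter and 210 x 210 mm, low rim 10 mm thick and 20 mm high. Origin: centre of the underside, on the counter; z up
- scanner: cordless bar-shaped hand scanner, 0.16 kg, lying on its pad; grey handle 36 mm wide (y), 30 high, from x = -77 to +30 mm; black head 58 wide, 36 high, from x = 30 to 80 mm. Flat underside. Origin: on the underside, under the centre of mass (grip the handle here, across y); +x is where it looks, z up. Always on, reads by itself, no key to press
- scanner_window (a point): centre of the dark window in the scanner's front end, 80 mm ahead of its origin and 18 mm above its underside; x is the beam direction. It reads a label 40 to 130 mm straight ahead of the window
- pad: fixed black rubber rest of the scanner, 160 x 80 x 4 mm. Origin: centre of the underside, on the counter
- croissant: croissant in a white open paper boat, 90 x 130 x 60 mm. Bystander: leave it alone. Origin: centre of the underside.
- card_terminal: black card payment terminal, 160 x 75 x 39 mm. Bystander: leave it alone. Origin: centre of the underside.
- loaf: bread loaf on a light wood board, 130 x 170 x 82 mm. Bystander: leave it alone. Origin: centre of the underside.
Mind the look-alikes: they are no part of the job. What is shaped like the scanner but green is not meant.

How it is judged:
By the outcome, as a careful person would: the job done as asked, in the order asked, and still so for the second after the job is handed in, with the robot touching nothing.
It also fails if it takes over 72 s, if anything falls off the work surface, if the arm or the gripper's body presses on something with over 40 N, if the wrist force passes 120 N, or if a joint passes its speed limit or range.

## Robot

A 6-joint arm with a two-finger parallel gripper is mounted at the origin on the work surface. World frame = base frame: x ahead of the robot, y to its left, z up, the work surface at z = 0. Lengths are in m, angles in rad, forces in N, time in s.
With the tool pointing down it reaches from about 0.35 to 0.775 m from the base axis. Payload 5.5 kg.
Tool frame: the origin (TCP) lies at the very end of the fingers, on their centre line; the grasp point (between the pads) lies 19 mm behind it (grip_point_offset is the distance from the TCP to the grasp point, in m); z points along the fingers, y is the direction in which the jaws open and shut (so a half turn about z gives the same grasp; the last joint's range is limited). The gripper opens to 85 mm and grips with 20 to 120 N. Pads are 22 mm wide; open, the fingers measure 114 mm over their backs; the gripper's body (76 mm by 85 mm) begins 54 mm behind the grasp point. The pads swing forward as they close: fully open they stand 13 mm farther back than shut.
Start: joints at [-1.25, 0.313, 0.046, 1.304, 0, 1.431], TCP at [0.256, -0.515, 0.231] pointing down, gripper open.
Joint ranges: [-2.76, 2.76], [-0.86, 1.69], [-1.03, 1.26], [-2.2, 2.34], [-1.47, 1.5], [-3.14, 3.14]. Speed limits (rad/s): [2.57, 2.57, 3.14, 3.14, 3.14, 3.14].

## Interface

Orientations are given as a unit quaternion [w, x, y, z].
In Python, from workcell import * gives the robot as it stands.
- The arm moves only by the shell command python3 -m crank 'ROWS' [OPENING] [FORCE]. ROWS is a JSON object of lists of equal length, an entry for each row: "travel": the shift along the tool's x, y, z in units of 40 mm (1.0 is 40 mm), a list of three; "turn": the turn about the tool's z in rad. In form: {"travel": [[x, y, z], ...], "turn": [turn, ...]}. A call has 1 to 5 rows; each row is the pose to reach, as a shift and turn from the pose commanded when the call began, along the tool's axes at that moment; what a row does not reach only later rows make up. A row lasts 1/12 s, in which the tool goes at most 41.7 mm and 7.16 degrees, less where a joint would pass 70% of its speed; a pose out of reach is approached as far as the arm can. A call with a gripper value outside its range is refused whole. OPENING is the finger opening in mm, from 0 to 85.4, set as the call begins (- or left out, the last holds). The fingers move at their own pace and stop on an object; FORCE is the grip in N (left out, the last holds). Time passes only in rows, so rows that repeat a pose let the fingers close. It gives the time, the measured TCP pose, the force and the opening at its end, in the units of the state.
- get_state(): the state, without advancing time (a new reading comes with each control period).
- read_camera(name): name is "scene" or "top" or "wrist"; returns a dict with "image" (384x512x3 uint8, red, green, blue), "K" (3x3 intrinsics, pixels), "k1" (the pictures are not rectified: a ray, as slopes to the right and down, at radius r is drawn at 1 + k1 r^2 times it, then the intrinsics apply), "R" (3x3) and "t" (3): a world point X has camera coordinates R X + t. Camera axes: x right, y down, z forward; pixel columns grow to the right and rows downward; lengths in m; the calibration is good to about 2 mm. A picture is of the moment at which its call begins. There is no depth.
- hand_in(): hands the job in, once; it reports no verdict.
The state is a dict: "clock": time; "joint_pos": joint angles; "qvel": joint speeds; "tau": joint torques, N m; "tcp_pos": TCP position; "orientation": TCP orientation; "wrist_force": force on the tool from outside, world axes, zero at the start; "ft_torque": the same for the moment, N m; "finger_gap": finger opening in m.
Only numpy, scipy, OpenCV 4.12 (cv2) and the standard library are available. Lean on these libraries where they do the work, as an engineer would, in place of code of your own. Each camera call takes 0.05 s, during which the arm holds its last target. There are 200 camera calls.

## Working session

There is one attempt and no reset: what is moved stays moved. The work goes in short steps, Python scripts to look and compute and a shell command to move; the robot and the scene stay as the last step left them, time stands still between calls to the robot, and variables do not carry over. Pictures are saved under pics/ and viewed, about 8 in all and at most 12, crops included, and the job is handed in when it is done.

```bash
mkdir -p pics; ls; python3 - <<'E'
from workcell import *
import cv2,pickle
s=get_state();print(s)
d={}
for n in ("scene","top","wrist"):
    c=read_camera(n);d[n]=c
    print(n,c["K"].tolist() if hasattr(c["K"],'tolist') else c["K"],c["k1"],c["R"],c["t"])
    cv2.imwrite(f"pics/{n}0.png",c["image"][:,:,::-1])
pickle.dump(d,open("cams0.pkl","wb"))
import numpy as np
E
```

```text
pics
{'clock': 0.0, 'joint_pos': array([-1.24960098e+00,  3.13997722e-01,  4.49868674e-02,  1.30360314e+00,
        5.35324196e-06,  1.43119542e+00]), 'qvel': array([-0.0023391 ,  0.00051774,  0.00074276, -0.00208801,  0.00022359,
       -0.00063518]), 'tau': array([-5.33595448e-04, -4.80618703e+01,  2.98535621e+01,  1.91152131e-02,
       -1.89889493e-04, -1.72241153e-05]), 'tcp_pos': array([ 0.25551065, -0.51454351,  0.23041362]), 'orientation': array([-9.05333716e-04,  9.73575152e-01,  2.28365052e-01, -7.97407368e-05]), 'wrist_force': array([-0.45302493,  0.50962218, -0.81097971]), 'ft_torque': array([ 0.00596992, -0.00349792, -0.01422703]), 'finger_gap': 0.08571399459195975}
scene [[386.08986923887875, 0.0, 253.96177245465302], [0.0, 386.08986923887875, 191.77463244948612], [0.0, 0.0, 1.0]] -0.0701595565819862 [[ 0.71672805  0.69724056 -0.01251021]
 [ 0.43627057 -0.46231508 -0.77196681]
 [-0.54403023  0.54783243 -0.63553972]] [-0.45468011 -0.07043978  1.53763361]
top [[399.26400789214574, 0.0, 260.8288543647765], [0.0, 399.26400789214574, 189.75283632631522], [0.0, 0.0, 1.0]] -0.13236467677957095 [[ 0.01271877 -0.99988008  0.00883474]
 [-0.99807077 -0.01323174 -0.06066024]
 [ 0.06076986 -0.00804617 -0.99811937]] [0.11446255 0.51698652 1.39936257]
wrist [[301.4927491749961, 0.0, 254.14601014328883], [0.0, 301.4927491749961, 193.80492132636755], [0.0, 0.0, 1.0]] -0.016501285944914113 [[ 0.44527065 -0.89539374 -0.00202567]
 [-0.85403199 -0.42537935  0.29946914]
 [-0.26900447 -0.13161483 -0.95410384]] [-0.57324577 -0.03897373  0.37991162]
```

```bash
python3 - <<'E'
import cv2
a=cv2.imread("pics/top0.png");cv2.imwrite("pics/top0b.png",cv2.resize(a,(800,600)))
E
```

```text
(no output)
```

View pics/top0b.png

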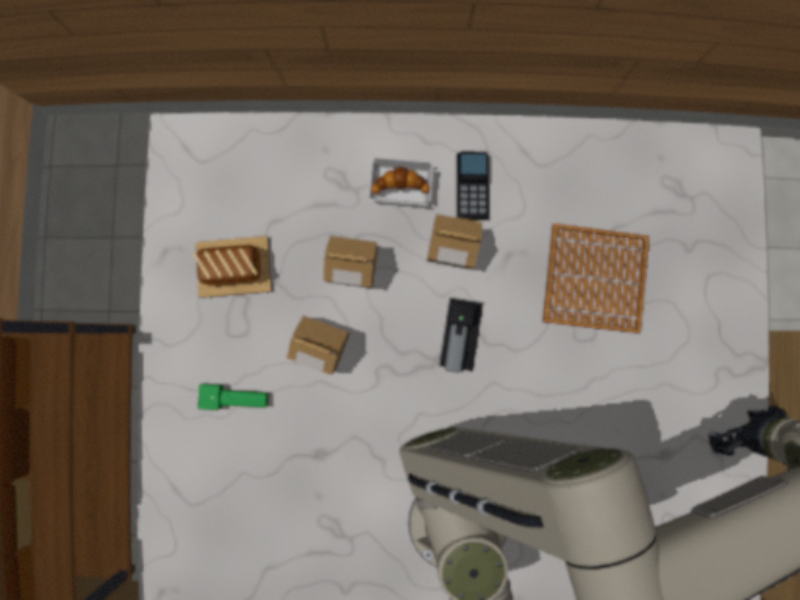

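View pics/scene0.png

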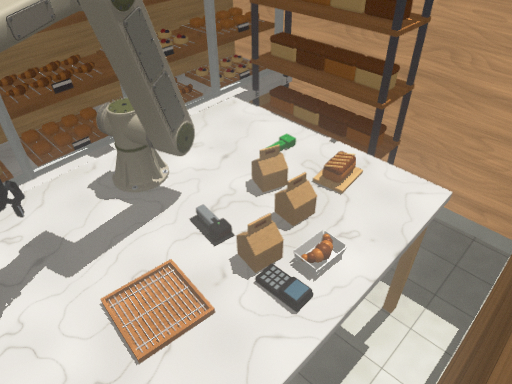

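The top view (800x600) shows three kraft boxes at (350,262), (456,240) and (319,343). The black/grey scanner lies on its pad at (461,335), the tray is at (596,278), and the croissant, terminal and loaf sit around them. 
Look-alikes for the scanner: the green one at (232,397) is not meant, and the black terminal at (473,185) is a bystander. I choose (461,335) and check it in a crop.

```bash
cat > h.py <<'E'
import cv2,numpy as np,pickle
def ray(c,uv):
    uv=np.asarray(uv,float).reshape(-1,1,2)
    n=cv2.undistortPoints(uv,np.asarray(c["K"],float),np.array([c["k1"],0,0,0,0.])).reshape(-1,2)
    R=np.asarray(c["R"]);t=np.asarray(c["t"])
    return -R.T@t,np.c_[n,np.ones(len(n))]@R
def plane(c,uv,z):
    o,d=ray(c,uv);return o+d*((z-o[2])/d[:,2])[:,None]
def proj(c,X):
    X=np.asarray(X,float).reshape(-1,3);R=np.asarray(c["R"])
    return cv2.projectPoints(X,cv2.Rodrigues(R)[0],np.asarray(c["t"],float),np.asarray(c["K"],float),np.array([c["k1"],0,0,0,0.]))[0].reshape(-1,2)
E
python3 - <<'E'
from h import *
d=pickle.load(open("cams0.pkl","rb"));a=d["top"]["image"][:,:,::-1]
c=cv2.resize(a[130:245,170:330],None,fx=5,fy=5,interpolation=cv2.INTER_CUBIC)
cv2.imwrite("pics/c1.png",c)
hsv=cv2.cvtColor(np.ascontiguousarray(a),cv2.COLOR_BGR2HSV)
m=cv2.inRange(hsv,(5,90,60),(25,255,255))
n,l,s,ce=cv2.connectedComponentsWithStats(m)
for i in range(1,n):
    if s[i,4]>150 and s[i,1]>80: print(s[i],ce[i])
# tray corners
i=l[178,382] if l[178,382] else None
tm=np.zeros_like(m);tm[140:220,340:425]=m[140:220,340:425]
tm=cv2.morphologyEx(tm,cv2.MORPH_CLOSE,np.ones((7,7)))
r=cv2.minAreaRect(cv2.findNonZero(tm));b=cv2.boxPoints(r)
P=plane(d["top"],b,.02);print(P,P.mean(0)); print(np.linalg.norm(P-np.roll(P,1,0),axis=1))
g=cv2.inRange(hsv,(0,0,0),(180,255,70));g[:185]=0;g[245:]=0;g[:,:275]=0;g[:,320:]=0
E
```

```text
[238 107  37  17 369] [255.69918699 115.4200542 ]
[274 138  34  33 689] [291.8969521 151.191582 ]
[ 348  143   67   70 2877] [381.33333333 178.08863399]
[ 125  152   49   38 1574] [149.1931385  170.43583227]
[208 152  33  32 700] [224.37285714 164.79285714]
[185 203  38  36 755] [203.85960265 218.62781457]
[    0   206    85   178 11142] [ 47.37955484 293.40244121]
[493 212  19  57 980] [502.4255102 237.6877551]
[488 367  24  17 259] [501.93050193 377.43243243]
[[ 0.46270049 -0.18451984  0.02      ]
 [ 0.68897763 -0.21065614  0.02      ]
 [ 0.66903723 -0.44378876  0.02      ]
 [ 0.43989926 -0.4142411   0.02      ]] [ 0.56515365 -0.31330146  0.02      ]
[0.23085006 0.22778158 0.23398384 0.23103523]
```

View pics/c1.png

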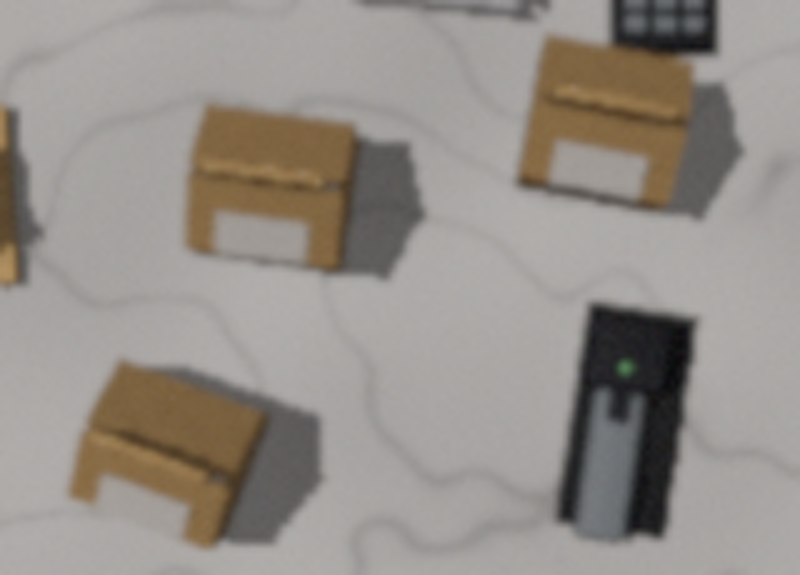

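The crop shows the black-head/grey-handle scanner at crop (630,420), so the choice is right. The flap tops appear as bright lines, for example crop (197,163)-(328,182).

```bash
python3 - <<'E'
from h import *
d=pickle.load(open("cams0.pkl","rb"));c=d["top"]
f=lambda p:(np.array(p,float)+.5)/5-.5+[170,130]
B={"L":([(197,165),(328,184)],[(190,247),(338,268),(356,125),(208,107)]),
"R":([(553,94),(680,114)],[(520,183),(672,206),(693,62),(547,38)]),
"F":([(92,432),(222,480)],[(72,496),(215,545),(266,410),(122,362)])}
for k,(fl,ea) in B.items():
    P=plane(c,f(fl),.156);Q=plane(c,f(ea),.08)
    v=P[0]-P[1]  # toward +y of box
    w=Q[0]-Q[1]+Q[3]-Q[2]
    u=Q[2]-Q[1]+Q[3]-Q[0]
    print(k,"flap",P.mean(0)[:2].round(4),np.linalg.norm(v).round(3),"yaw",np.arctan2(-v[0],v[1]).round(3),
     "eave",Q.mean(0)[:2].round(4),np.linalg.norm(w)/2,np.linalg.norm(u)/2,"yaw",np.arctan2(-w[0],w[1]).round(3),np.arctan2(u[1],u[0]).round(3), "frontmid",)
    # scene check
    x=np.array([*((P.mean(0)+Q.mean(0))/2)[:2],.156]);print(proj(d["scene"],x).round(1))
h=plane(c,f([(600,393),(645,393),(578,533),(625,538)]),.034);print("handle",h.round(4))
a=(h[0]+h[1])/2;b=(h[2]+h[3])/2;u=a-b;print(np.linalg.norm(u),np.arctan2(u[1],u[0]),"origin",b+u/np.linalg.norm(u)*.077)
p=plane(c,f([(593,303),(697,318),(662,537),(558,520)]),.004);print("pad",p.round(4),p.mean(0),np.linalg.norm(p-np.roll(p,1,0),axis=1))
v=plane(c,[[348,143]],.02)
from workcell import get_state
E
```

```text
L flap [0.5863 0.2475] 0.085 yaw -0.132 eave [0.5876 0.2471] 0.10163805204041523 0.0973823621954331 yaw -0.119 -0.106 frontmid
[[295.9 176.7]]
R flap [0.6351 0.0207] 0.083 yaw -0.141 eave [0.635  0.0197] 0.1029253256340937 0.10094276846073631 yaw -0.142 -0.157 frontmid
[[258.4 218.6]]
F flap [0.4054 0.3115] 0.089 yaw -0.336 eave [0.4059 0.3143] 0.10267738849868335 0.09678599721944205 yaw -0.308 -0.343 frontmid
[[268.5 147.8]]
handle [[ 0.4511  0.02    0.034 ]
 [ 0.4515 -0.0115  0.034 ]
 [ 0.3535  0.0344  0.034 ]
 [ 0.3503  0.0016  0.034 ]]
0.10035434871028459 -0.13714323265452555 origin [0.42817194 0.00748374 0.034     ]
pad [[ 0.5158  0.0232  0.004 ]
 [ 0.5061 -0.0515  0.004 ]
 [ 0.3496 -0.0276  0.004 ]
 [ 0.3609  0.0467  0.004 ]] [ 0.43309413 -0.00232379  0.004     ] [0.15668635 0.075361   0.1583029  0.07516056]
```

```bash
cat > go.py <<'E'
import sys,numpy as np
from workcell import get_state
from scipy.spatial.transform import Rotation as R
# usage: go.py x y z alpha  (alpha = world angle of tool x)
s=get_state();q=s["orientation"];M=R.from_quat([q[1],q[2],q[3],q[0]]).as_matrix()
a=np.arctan2(M[1,0],M[0,0]);x,y,z,al=map(float,sys.argv[1:])
u=M.T@(np.array([x,y,z])-s["tcp_pos"])/.04
print("t",round(s["clock"],2),"tcp",s["tcp_pos"].round(4),"a",round(a,4),"j6",s["joint_pos"][5].round(2),"F",s["wrist_force"].round(2),"gap",round(s["finger_gap"],4))
print("travel",u.round(3),"turn",round(-(np.mod(al-a+np.pi,2*np.pi)-np.pi),4),"dist mm",(np.linalg.norm(u)*40).round(1))
E
python3 -m crank '{"travel":[[4.5,-2.42,0],[4.5,-2.42,0],[4.5,-2.42,0],[4.5,-2.42,0],[4.5,-2.42,0]],"turn":[0,0,0,0,0]}' 50
python3 -m crank '{"travel":[[4.5,-2.42,0],[4.5,-2.42,0],[4.5,-2.42,0],[4.5,-2.42,0],[4.5,-2.42,0]],"turn":[0,0,0,0,0]}'
python3 -m crank '{"travel":[[4.5,-2.42,0],[4.5,-2.42,0],[4.5,-2.42,0],[4.5,-2.42,0],[4.5,-2.42,0]],"turn":[-0.48,-0.48,-0.48,-0.48,-0.48]}'
python3 go.py .635 .020 .20 1.426
```

```text
clock: 0.57
tcp_pos: [0.3745, -0.3462, 0.2311]
orientation: [-0.0, 0.974, 0.228, 0.0]
wrist_force: [1.1, -1.4, -0.6]
finger_gap: 0.0499
clock: 0.98
tcp_pos: [0.4929, -0.1793, 0.2312]
orientation: [-0.0, 0.974, 0.229, 0.0]
wrist_force: [0.9, -0.4, -0.6]
finger_gap: 0.05
clock: 1.4
tcp_pos: [0.6111, -0.0124, 0.231]
orientation: [-0.0, 0.89, 0.456, -0.0]
wrist_force: [1.0, -1.3, -0.8]
finger_gap: 0.0499
t 1.4 tcp [ 0.6111 -0.0124  0.231 ] a 0.9461 j6 2.04 F [ 0.99 -1.34 -0.76] gap 0.0499
travel [1.007 0.011 0.774] turn -0.4799 dist mm 50.8
```

```bash
python3 -m crank '{"travel":[[1.007,0.01,0.7],[1.007,0.01,0.7],[1.007,0.01,0.7],[1.007,0.01,0.7],[1.007,0.01,0.7]],"turn":[-0.48,-0.48,-0.48,-0.48,-0.48]}'
python3 go.py .635 .020 .125 1.426
python3 - <<'E'
from workcell import *
from h import *
c=read_camera("wrist");im=np.ascontiguousarray(c["image"][:,:,::-1])
# predicted flap ends of box R
psi=-.145
for y in(-.04,.04):
  for x in(-.004,.004):
    p=proj(c,[.635+x*np.cos(psi)-y*np.sin(psi),.020+x*np.sin(psi)+y*np.cos(psi),.156])[0];cv2.circle(im,tuple(int(v) for v in p),2,(0,0,255),-1)
cv2.imwrite("pics/w1.png",im)
E
```

```text
clock: 1.82
tcp_pos: [0.634, 0.0181, 0.2023]
orientation: [-0.001, 0.757, 0.653, -0.001]
wrist_force: [0.9, 1.5, -0.5]
finger_gap: 0.0499
t 1.82 tcp [0.634  0.0181 0.2023] a 1.4243 j6 1.62 F [ 0.93  1.53 -0.55] gap 0.0499
travel [0.051 0.02  1.932] turn -0.0017 dist mm 77.3
```

View pics/w1.png

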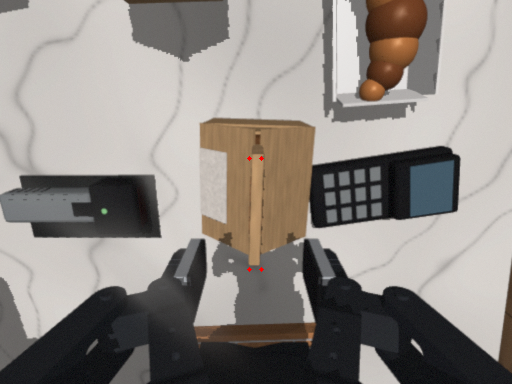

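The wrist view shows the flap at columns 250-263, rows 150-265, matching the predicted red dots. Descend, grip, lift and weigh.

```bash
python3 -m crank '{"travel":[[0.05,0.02,0.8],[0.05,0.02,1.5],[0.05,0.02,1.93],[0.05,0.02,1.93],[0.05,0.02,1.93]],"turn":[0,0,0,0,0]}'
python3 -m crank '{"travel":[[0,0,0],[0,0,0],[0,0,0],[0,0,0],[0,0,0]],"turn":[0,0,0,0,0]}' 0 45
python3 -m crank '{"travel":[[0,0,-0.1],[0,0,-0.3],[0,0,-0.5],[0,0,-0.5],[0,0,-0.5]],"turn":[0,0,0,0,0]}'
python3 -m crank '{"travel":[[0,0,0],[0,0,0],[0,0,0]],"turn":[0,0,0]}'
python3 go.py .635 .020 .125 1.426
```

```text
clock: 2.28
tcp_pos: [0.6345, 0.0191, 0.1254]
orientation: [-0.001, 0.759, 0.651, -0.001]
wrist_force: [0.3, 0.2, 1.1]
finger_gap: 0.0502
clock: 2.7
tcp_pos: [0.6364, 0.0191, 0.1275]
orientation: [0.001, 0.758, 0.652, 0.001]
wrist_force: [-0.1, -0.3, 3.5]
finger_gap: 0.0071
clock: 3.12
tcp_pos: [0.6358, 0.0193, 0.1467]
orientation: [0.0, 0.758, 0.652, 0.0]
wrist_force: [-0.2, -0.4, -5.0]
finger_gap: 0.0071
clock: 3.37
tcp_pos: [0.635, 0.0194, 0.1456]
orientation: [-0.0, 0.758, 0.652, -0.0]
wrist_force: [-0.2, 0.1, -4.6]
finger_gap: 0.0071
t 3.37 tcp [0.635  0.0194 0.1456] a 1.4208 j6 1.63 F [-0.19  0.07 -4.64] gap 0.0071
travel [ 0.015 -0.003  0.514] turn -0.0052 dist mm 20.6
```

About 4 N with the lift against a -0.6 baseline, i.e. 0.41 kg or more, while an empty box would give about 1 N. This is the cake box. Raise it and recheck the weight.

```bash
python3 -m crank '{"travel":[[0,0,-0.3],[0,0,-0.8],[0,0,-1.3],[0,0,-1.5],[0,0,-1.5]],"turn":[0,0,0,0,0]}' - 60
python3 -m crank '{"travel":[[0,0,0],[0,0,0],[0,0,0],[0,0,0]],"turn":[0,0,0,0]}'
python3 go.py .565 -.313 .205 1.45
```

```text
clock: 3.78
tcp_pos: [0.6369, 0.0192, 0.2085]
orientation: [0.002, 0.758, 0.652, 0.002]
wrist_force: [0.5, -0.4, -4.3]
finger_gap: 0.0071
clock: 4.12
tcp_pos: [0.6346, 0.0194, 0.2046]
orientation: [-0.001, 0.758, 0.652, -0.001]
wrist_force: [0.2, -0.6, -4.5]
finger_gap: 0.0068
t 4.12 tcp [0.6346 0.0194 0.2046] a 1.4208 j6 1.63 F [ 0.23 -0.59 -4.52] gap 0.0068
travel [-8.477e+00 -4.800e-01 -7.000e-03] turn -0.0292 dist mm 339.6
```

```bash
python3 -m crank '{"travel":[[-0.3,-0.02,0],[-0.9,-0.05,0],[-1.7,-0.1,0],[-2.5,-0.14,0],[-3.3,-0.19,0]],"turn":[0,0,0,0,0]}'
python3 -m crank '{"travel":[[-0.8,-0.05,0],[-1.6,-0.09,0],[-2.4,-0.14,0],[-3.1,-0.18,0],[-3.7,-0.21,0]],"turn":[0,0,-0.01,-0.02,-0.029]}'
python3 -m crank '{"travel":[[-0.5,-0.03,0],[-0.9,-0.05,0],[-1.2,-0.06,0],[-1.4,-0.07,0],[-1.48,-0.08,0]],"turn":[0,0,0,0,0]}'
python3 -m crank '{"travel":[[0,0,0],[0,0,0],[0,0,0],[0,0,0]],"turn":[0,0,0,0]}'
python3 go.py .565 -.313 .205 1.45
python3 - <<'E'
from workcell import *
from h import *
c={n:read_camera(n) for n in("top","scene")};pickle.dump(c,open("cams1.pkl","wb"))
a=c["top"]["image"][125:245,310:470,::-1]
cv2.imwrite("pics/t1.png",cv2.resize(a,None,fx=5,fy=5,interpolation=cv2.INTER_CUBIC))
E
```

```text
clock: 4.53
tcp_pos: [0.6074, -0.1116, 0.2056]
orientation: [-0.0, 0.758, 0.652, -0.0]
wrist_force: [0.9, -0.7, -4.8]
finger_gap: 0.0067
clock: 4.95
tcp_pos: [0.5764, -0.2579, 0.2057]
orientation: [-0.0, 0.749, 0.663, -0.0]
wrist_force: [0.5, -0.5, -5.8]
finger_gap: 0.007
clock: 5.37
tcp_pos: [0.5672, -0.3146, 0.2058]
orientation: [-0.0, 0.749, 0.663, -0.0]
wrist_force: [0.2, 0.7, -4.7]
finger_gap: 0.007
clock: 5.7
tcp_pos: [0.5677, -0.3124, 0.2062]
orientation: [-0.0, 0.748, 0.664, 0.0]
wrist_force: [-0.6, 0.6, -4.3]
finger_gap: 0.0073
t 5.7 tcp [ 0.5677 -0.3124  0.2062] a 1.4513 j6 1.06 F [-0.65  0.59 -4.31] gap 0.0073
travel [-0.022 -0.066  0.031] turn 0.0013 dist mm 3.0
```

View pics/t1.png

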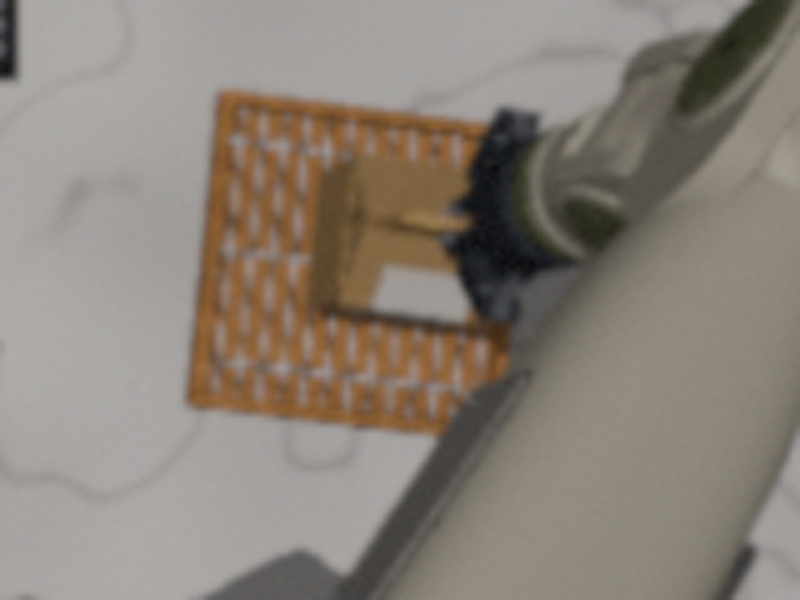

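The box hangs upright over the tray with its label (crop 420,290) facing the robot. Lower it gently.

```bash
python3 -m crank '{"travel":[[-0.02,-0.06,0.3],[-0.02,-0.06,0.7],[-0.02,-0.06,1.1],[-0.02,-0.06,1.35],[-0.02,-0.06,1.5]],"turn":[0,0,0,0,0]}'
python3 -m crank '{"travel":[[0,0,0.03],[0,0,0.06],[0,0,0.09],[0,0,0.12],[0,0,0.12]],"turn":[0,0,0,0,0]}'
python3 -m crank '{"travel":[[0,0,0.01],[0,0,0.03],[0,0,0.04],[0,0,0.05],[0,0,0.05]],"turn":[0,0,0,0,0]}'
python3 go.py .565 -.313 .205 1.45
```

```text
clock: 6.22
tcp_pos: [0.5643, -0.3132, 0.1445]
orientation: [-0.001, 0.748, 0.663, -0.0]
wrist_force: [-0.4, 0.2, -4.8]
finger_gap: 0.0068
clock: 6.63
tcp_pos: [0.5652, -0.3143, 0.1419]
orientation: [0.001, 0.749, 0.663, 0.0]
wrist_force: [0.1, -0.1, -4.1]
finger_gap: 0.007
clock: 7.05
tcp_pos: [0.565, -0.3141, 0.1397]
orientation: [0.0, 0.749, 0.663, -0.0]
wrist_force: [-1.3, 0.1, -2.1]
finger_gap: 0.0068
t 7.05 tcp [ 0.565  -0.3141  0.1397] a 1.4498 j6 1.06 F [-1.3   0.09 -2.14] gap 0.0068
travel [ 0.028 -0.002 -1.633] turn -0.0002 dist mm 65.3
```

Touching down. A little further, then open and rise.

```bash
python3 -m crank '{"travel":[[0,0,0.01],[0,0,0.02],[0,0,0.03],[0,0,0.03],[0,0,0.03]],"turn":[0,0,0,0,0]}'
python3 -m crank '{"travel":[[0,0,0],[0,0,0],[0,0,0],[0,0,0],[0,0,0]],"turn":[0,0,0,0,0]}' 50
python3 -m crank '{"travel":[[0,0,-0.3],[0,0,-1],[0,0,-1.9],[0,0,-2.5],[0,0,-2.5]],"turn":[0,0,0,0,0]}'
python3 go.py .43 .0 .22 3.0
```

```text
clock: 7.47
tcp_pos: [0.565, -0.3142, 0.1396]
orientation: [0.001, 0.749, 0.663, -0.0]
wrist_force: [-3.8, 0.7, 4.7]
finger_gap: 0.0067
clock: 7.88
tcp_pos: [0.5651, -0.3141, 0.138]
orientation: [0.0, 0.749, 0.663, 0.0]
wrist_force: [0.1, -0.6, -0.3]
finger_gap: 0.0502
clock: 8.3
tcp_pos: [0.5671, -0.3155, 0.2446]
orientation: [0.005, 0.749, 0.663, 0.001]
wrist_force: [-0.1, 0.4, 0.2]
finger_gap: 0.0503
t 8.3 tcp [ 0.5671 -0.3155  0.2446] a 1.4499 j6 1.06 F [-0.1   0.41  0.24] gap 0.0503
travel [ 7.42  -4.359  0.54 ] turn -1.5501 dist mm 344.9
```

```bash
python3 -m crank '{"travel":[[0.8,-0.47,0],[1.8,-1.06,0],[2.8,-1.65,0],[3.8,-2.23,0],[4.4,-2.59,0]],"turn":[0,0,0,0,0]}' 70
python3 -m crank '{"travel":[[0.8,-0.47,0],[1.7,-1,0],[2.5,-1.47,0],[3.0,-1.77,0],[3.0,-1.77,0]],"turn":[-0.12,-0.24,-0.36,-0.48,-0.6]}'
python3 -m crank '{"travel":[[0,0,0],[0,0,0],[0,0,0],[0,0,0],[0,0,0]],"turn":[-0.12,-0.24,-0.36,-0.48,-0.6]}'
python3 -m crank '{"travel":[[0,0,0],[0,0,0],[0,0,0],[0,0,0],[0,0,0]],"turn":[-0.12,-0.24,-0.35,-0.35,-0.35]}'
python3 go.py .43 .0 .22 3.0
python3 - <<'E'
from workcell import *
from h import *
c={n:read_camera(n) for n in("top","scene","wrist")};pickle.dump(c,open("cams2.pkl","wb"))
a=c["top"]["image"][135:235,330:440,::-1]
w=c["wrist"]["image"][:,:,::-1]
o=np.zeros((600,800,3),np.uint8)
o[:384,:400]=w[:,56:456];o[:400,400:]=cv2.resize(a,(400,400),interpolation=cv2.INTER_CUBIC)
cv2.imwrite("pics/t2.png",o[:400])
E
```

```text
clock: 8.72
tcp_pos: [0.4824, -0.1257, 0.2375]
orientation: [-0.0, 0.749, 0.663, 0.0]
wrist_force: [1.0, 0.8, -0.4]
finger_gap: 0.07
clock: 9.13
tcp_pos: [0.425, 0.004, 0.238]
orientation: [-0.001, 0.515, 0.857, 0.0]
wrist_force: [-0.2, -0.3, 0.1]
finger_gap: 0.0697
clock: 9.55
tcp_pos: [0.4276, 0.0006, 0.2378]
orientation: [0.0, 0.24, 0.971, -0.0]
wrist_force: [-0.5, -0.0, -0.2]
finger_gap: 0.07
clock: 9.97
tcp_pos: [0.4276, 0.0005, 0.2379]
orientation: [-0.0, 0.072, 0.997, -0.0]
wrist_force: [-0.2, 0.8, -0.3]
finger_gap: 0.07
t 9.97 tcp [0.4276 0.0005 0.2379] a 2.9967 j6 -0.04 F [-0.2   0.8  -0.26] gap 0.07
travel [-0.06  -0.004  0.447] turn -0.0033 dist mm 18.0
```

View pics/t2.png

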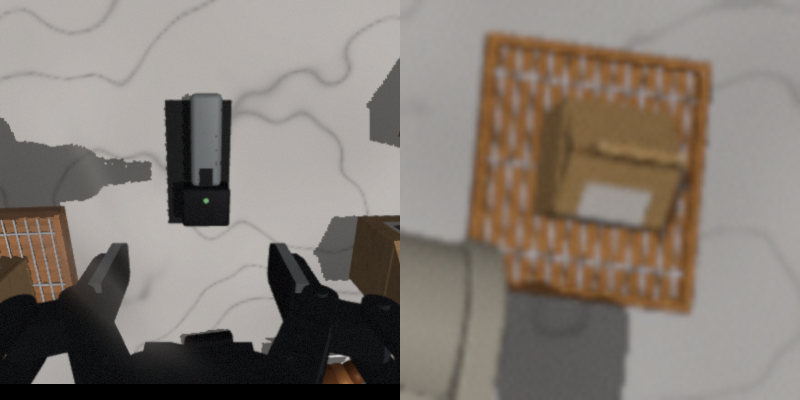

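The picture shows the box upright near the middle of the tray, and the scanner under the gripper with its handle at (205,140) and head at (206,206), towards the right side of the pad. Compute positions.

```bash
python3 - <<'E'
from h import *
d=pickle.load(open("cams2.pkl","rb"));w=d["wrist"];c=d["top"]
off=np.array([56,0])
H=plane(w,np.array([(189.5,100),(222,100),(191,184),(221,184)])+off,.034)
e=plane(w,np.array([(205,94)])+off,.030)
K=plane(w,np.array([(183,187),(229.5,187),(184,225),(229.5,225)])+off,.040)
P=plane(w,np.array([(165,100),(231,100),(231,223),(167,223)])+off,.004)
print("handle",H.round(4)[:,:2].tolist(),"end",e.round(4));print("head",K.round(4)[:,:2].tolist());print("pad",P.round(4)[:,:2].tolist(),P.mean(0),np.linalg.norm(P-np.roll(P,1,0),axis=1))
a=(H[0]+H[1])/2;b=(K[2]+K[3])/2;u=(b-a)[:2];L=np.linalg.norm(u);print("yaw",np.arctan2(u[1],u[0]));u/=L
print("origin from front",b[:2]-u*.08,"from end",e[0,:2]+u*.077)
f=lambda p:np.array(p,float)*[110/400,100/400]+[330-110,135]
f=lambda p:(np.array(p,float)-[400,0])*[110/400,.25]+[330,135]
Q=plane(c,f([(553,204),(663,226)]),.092);F=plane(c,f([(598,149),(686,161)]),.168)
for X,n in((Q,"eave"),(F,"flap")):
  v=X[0]-X[1];print(n,X.mean(0),np.linalg.norm(v),np.arctan2(-v[0],v[1]))
E
```

```text
handle [[0.3512, 0.003], [0.3564, 0.0384], [0.4462, -0.0097], [0.4513, 0.0257]] end [[0.3474 0.0208 0.03  ]]
head [[0.4468, -0.0192], [0.4547, 0.0349], [0.4949, -0.0257], [0.5029, 0.0295]]
pad [[0.347, -0.0268], [0.3583, 0.0512], [0.5163, 0.0336], [0.5039, -0.052]] [0.43136682 0.00153552 0.004     ] [0.15883047 0.07881132 0.15892401 0.08646559]
yaw -0.12877042251157977
origin from front [0.41951721 0.01216728] from end [0.42378303 0.01092581]
eave [ 0.5198824  -0.30892895  0.092     ] 0.1075821672005935 -0.16195162466641688
flap [ 0.56371819 -0.31531599  0.168     ] 0.08129877996831378 -0.1025959493618036
```

```bash
python3 go.py .4225 .0105 .006 3.0066
```

```text
t 10.12 tcp [0.4277 0.0005 0.238 ] a 2.9978 j6 -0.04 F [ 0.67 -0.11  0.46] gap 0.0698
travel [0.165 0.23  5.8  ] turn -0.0088 dist mm 232.3
```

```bash
python3 -m crank '{"travel":[[0.16,0.23,0.7],[0.16,0.23,1.6],[0.16,0.23,2.5],[0.16,0.23,3.4],[0.16,0.23,4.0]],"turn":[-0.009,-0.009,-0.009,-0.009,-0.009]}' 64
python3 -m crank '{"travel":[[0,0,0.5],[0,0,1],[0,0,1.4],[0,0,1.65],[0,0,1.75]],"turn":[0,0,0,0,0]}'
python3 -m crank '{"travel":[[0,0,0.05],[0,0,0.05],[0,0,0.05]],"turn":[0,0,0]}'
python3 go.py .4225 .0105 .006 3.0066
python3 -c "
from workcell import *
from h import *
cv2.imwrite('pics/w3.png',read_camera('wrist')['image'][:,:,::-1])"
```

```text
clock: 10.53
tcp_pos: [0.421, 0.0108, 0.0754]
orientation: [-0.001, 0.067, 0.998, 0.0]
wrist_force: [0.1, -0.3, 0.5]
finger_gap: 0.064
clock: 10.95
tcp_pos: [0.4215, 0.0106, 0.0065]
orientation: [-0.001, 0.067, 0.998, 0.0]
wrist_force: [-1.0, -0.1, -0.2]
finger_gap: 0.0642
clock: 11.2
tcp_pos: [0.4233, 0.0103, 0.0067]
orientation: [0.001, 0.067, 0.998, -0.0]
wrist_force: [-0.3, 0.5, -0.4]
finger_gap: 0.064
t 11.2 tcp [0.4233 0.0103 0.0067] a 3.0084 j6 -0.03 F [-0.26  0.53 -0.4 ] gap 0.064
travel [0.02  0.001 0.017] turn 0.0018 dist mm 1.0
```

View pics/w3.png

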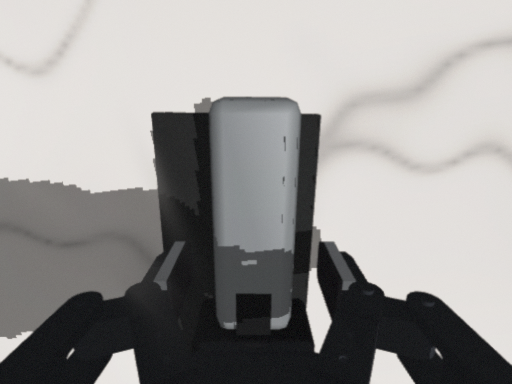

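The handle (columns 212-300) is centred between the fingers (185 and 325). Grip and lift.

```bash
python3 -m crank '{"travel":[[0,0,0],[0,0,0],[0,0,0],[0,0,0],[0,0,0]],"turn":[0,0,0,0,0]}' 0 60
python3 -m crank '{"travel":[[0,0,-0.1],[0,0,-0.3],[0,0,-0.6],[0,0,-0.8],[0,0,-0.8]],"turn":[0,0,0,0,0]}'
python3 go.py .4225 .0105 .006 3.0066
```

```text
clock: 11.67
tcp_pos: [0.4234, 0.0103, 0.0069]
orientation: [0.001, 0.066, 0.998, -0.0]
wrist_force: [-1.2, 0.1, 5.8]
finger_gap: 0.0351
clock: 12.08
tcp_pos: [0.424, 0.0103, 0.0399]
orientation: [0.002, 0.066, 0.998, -0.0]
wrist_force: [0.5, 0.0, -2.4]
finger_gap: 0.0351
t 12.08 tcp [0.424  0.0103 0.0399] a 3.0088 j6 -0.03 F [ 0.46  0.   -2.44] gap 0.0351
travel [0.041 0.001 0.847] turn 0.0022 dist mm 33.9
```

```bash
python3 -m crank '{"travel":[[0,0,-0.2],[0,0,-0.5],[0,0,-0.9],[0,0,-1],[0,0,-1]],"turn":[0,0,0,0,0]}'
python3 go.py .35 -.289 .08 3.022
```

```text
clock: 12.5
tcp_pos: [0.4236, 0.0103, 0.0791]
orientation: [0.001, 0.066, 0.998, -0.0]
wrist_force: [0.6, -0.4, -2.3]
finger_gap: 0.0348
t 12.5 tcp [0.4236 0.0103 0.0791] a 3.0088 j6 -0.03 F [ 0.64 -0.37 -2.31] gap 0.0348
travel [ 0.834 -7.66  -0.023] turn -0.0132 dist mm 308.2
```

```bash
python3 -m crank '{"travel":[[0.03,-0.3,0],[0.1,-0.9,0],[0.18,-1.7,0],[0.27,-2.5,0],[0.36,-3.3,0]],"turn":[0,0,0,0,0]}'
python3 -m crank '{"travel":[[0.09,-0.8,0],[0.17,-1.6,0],[0.25,-2.3,0],[0.32,-2.9,0],[0.36,-3.3,0]],"turn":[0,0,0,0,0]}'
python3 -m crank '{"travel":[[0.04,-0.4,0],[0.08,-0.7,0],[0.1,-0.9,0],[0.11,-1.02,0],[0.11,-1.06,0]],"turn":[-0.013,-0.013,-0.013,-0.013,-0.013]}'
python3 -m crank '{"travel":[[0,0,0],[0,0,0],[0,0,0]],"turn":[0,0,0]}'
python3 go.py .3595 -.2896 .043 3.022
python3 - <<'E'
from workcell import *
from h import *
c={n:read_camera(n) for n in("top","scene","wrist")};pickle.dump(c,open("cams3.pkl","wb"))
o=np.zeros((384,800,3),np.uint8)
o[:,:400]=c["wrist"]["image"][:,56:456,::-1]
o[:320,400:]=cv2.resize(c["scene"]["image"][200:360,60:260,::-1],(400,320),interpolation=cv2.INTER_CUBIC)
cv2.imwrite("pics/t4.png",o)
E
```

```text
clock: 12.92
tcp_pos: [0.3899, -0.1192, 0.0772]
orientation: [-0.0, 0.066, 0.998, 0.0]
wrist_force: [0.7, 0.0, -1.7]
finger_gap: 0.0349
clock: 13.33
tcp_pos: [0.3582, -0.2494, 0.0773]
orientation: [-0.0, 0.067, 0.998, -0.0]
wrist_force: [0.6, -0.6, -2.1]
finger_gap: 0.0349
clock: 13.75
tcp_pos: [0.349, -0.289, 0.0777]
orientation: [-0.0, 0.06, 0.998, 0.0]
wrist_force: [0.3, 0.1, -1.7]
finger_gap: 0.0351
clock: 14.0
tcp_pos: [0.3493, -0.2881, 0.078]
orientation: [-0.0, 0.059, 0.998, 0.0]
wrist_force: [-0.2, -1.2, -2.1]
finger_gap: 0.0353
t 14.0 tcp [ 0.3493 -0.2881  0.078 ] a 3.0227 j6 -0.75 F [-0.18 -1.19 -2.07] gap 0.0353
travel [-0.259 -0.008  0.876] turn 0.0007 dist mm 36.5
```

View pics/t4.png

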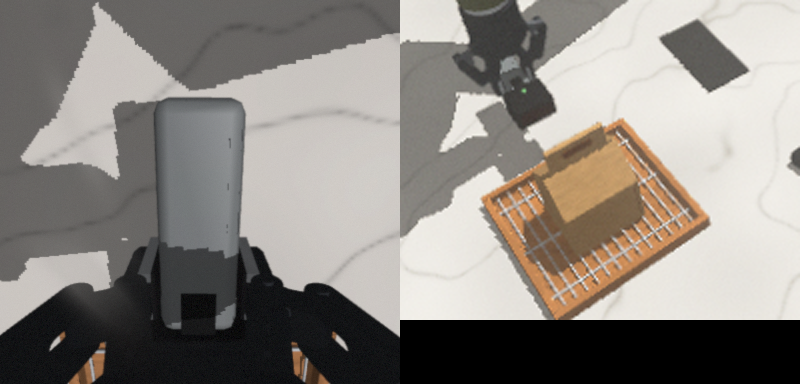

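The scanner is gripped straight and level, and the box stands square in the tray. Move in and hold.

```bash
python3 -m crank '{"travel":[[-0.05,0,0.2],[-0.13,-0.01,0.5],[-0.2,-0.01,0.75],[-0.26,-0.01,0.87],[-0.26,-0.01,0.87]],"turn":[0,0,0,0,0]}'
for i in 1 2 3 4 5; do python3 -m crank '{"travel":[[0,0,0],[0,0,0],[0,0,0],[0,0,0],[0,0,0]],"turn":[0,0,0,0,0]}' | grep tcp; done
python3 go.py .3595 -.2896 .043 3.022
python3 - <<'E'
from workcell import *
from h import *
c={n:read_camera(n) for n in("top","scene","wrist")};pickle.dump(c,open("cams4.pkl","wb"))
o=np.zeros((480,800,3),np.uint8)
o[:400,:400]=cv2.resize(c["scene"]["image"][200:330,90:220,::-1],(400,400),interpolation=cv2.INTER_CUBIC)
o[:400,400:]=cv2.resize(c["top"]["image"][130:250,320:440,::-1],(400,400),interpolation=cv2.INTER_CUBIC)
cv2.imwrite("pics/t5.png",o[:400])
E
```

```text
clock: 14.57
tcp_pos: [0.3591, -0.2896, 0.0418]
orientation: [-0.001, 0.06, 0.998, 0.001]
wrist_force: [0.3, -0.3, -0.9]
finger_gap: 0.035
tcp_pos: [0.3596, -0.2908, 0.0437]
tcp_pos: [0.3595, -0.2905, 0.0433]
tcp_pos: [0.3595, -0.2905, 0.0433]
tcp_pos: [0.3595, -0.2905, 0.0433]
tcp_pos: [0.3595, -0.2905, 0.0433]
t 16.65 tcp [ 0.3595 -0.2905  0.0433] a 3.0218 j6 -0.73 F [ 0.55  0.09 -2.32] gap 0.0349
travel [0.002 0.022 0.008] turn -0.0002 dist mm 0.9
```

View pics/t5.png

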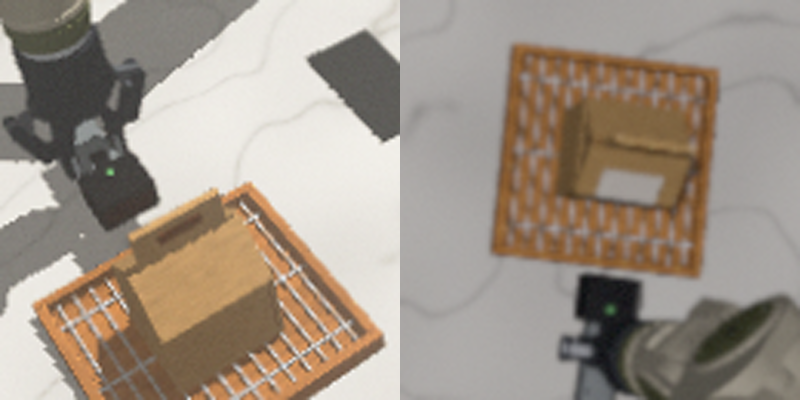

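Top view: the head's front edge runs (580,277)-(642,284), and the label's lower edge is centred near (628,199). I'll quantify the alignment.

```bash
python3 - <<'E'
from h import *
c=pickle.load(open("cams4.pkl","rb"))["top"]
f=lambda p:(np.array(p,float)-[400,0]+.5)*.3-.5+[320,130]
h=plane(c,f([(580,277),(642,284)]),.0765)
l=plane(c,f([(597,194),(658,203)]),.092)
e=plane(c,f([(566,195),(678,209)]),.092)
t=plane(c,f([(514,45),(718,72),(698,275),(492,253)]),.02)
led=plane(c,f([(610,310)]),.0765)
for n,X in(("head",h),("label",l),("eave",e)):
  v=X[0]-X[1];print(n,X.mean(0).round(4),np.linalg.norm(v).round(4),np.arctan2(-v[0],v[1]).round(3))
print("tray",t.mean(0),np.linalg.norm(t-np.roll(t,1,0),axis=1),[np.arctan2(*(t[i]-t[j])[[1,0]]) for i,j in((0,3),(1,2))])
a=-.12;u=np.array([np.cos(a),np.sin(a)]);n=np.array([-u[1],u[0]])
for q in (l,e):
  d=q.mean(0)[:2]-h.mean(0)[:2];print("ahead,left",d@u,d@n)
print("led->label",(l.mean(0)-led[0])[:2]@n)
E
```

```text
head [ 0.4346 -0.2985  0.0765] 0.066 -0.102
label [ 0.5184 -0.3112  0.092 ] 0.0648 -0.129
eave [ 0.5147 -0.3056  0.092 ] 0.1186 -0.108
tray [ 0.56379471 -0.31254024  0.02      ] [0.22584846 0.22913404 0.22320389 0.22797403] [np.float64(-0.1097374044657652), np.float64(-0.11504389964165217)]
ahead,left 0.08470726636171319 -0.0025968258405196856
ahead,left 0.08039037756809407 0.0024998799191105845
led->label -0.00012154926572273232
```

Aligned: about 80 mm ahead, lateral error under 3 mm, held about 2 s. Return the scanner to its pad.

```bash
python3 -m crank '{"travel":[[0.1,0,-0.3],[0.2,0,-0.7],[0.25,0,-1],[0.25,0,-1.1],[0.25,0,-1.1]],"turn":[0,0,0,0,0]}'
python3 go.py .432 .001 .085 3.004
```

```text
clock: 17.22
tcp_pos: [0.3502, -0.2901, 0.0883]
orientation: [0.001, 0.06, 0.998, -0.001]
wrist_force: [-1.0, -0.5, -1.4]
finger_gap: 0.0351
t 17.22 tcp [ 0.3502 -0.2901  0.0883] a 3.0217 j6 -0.75 F [-1.01 -0.53 -1.37] gap 0.0351
travel [-1.16   7.47   0.072] turn 0.0177 dist mm 302.4
```

```bash
python3 -m crank '{"travel":[[-0.05,0.3,0],[-0.14,0.9,0],[-0.26,1.7,0],[-0.39,2.5,0],[-0.51,3.3,0]],"turn":[0,0,0,0,0]}'
python3 -m crank '{"travel":[[-0.12,0.8,0],[-0.25,1.6,0],[-0.36,2.3,0],[-0.45,2.9,0],[-0.51,3.3,0]],"turn":[0,0,0,0,0]}'
python3 -m crank '{"travel":[[-0.05,0.35,0],[-0.09,0.6,0],[-0.12,0.77,0],[-0.14,0.87,0],[-0.14,0.87,0]],"turn":[0.018,0.018,0.018,0.018,0.018]}'
python3 -m crank '{"travel":[[0,0,0],[0,0,0],[0,0,0]],"turn":[0,0,0]}'
python3 go.py .432 .001 .0075 3.004
```

```text
clock: 17.63
tcp_pos: [0.3851, -0.1585, 0.0863]
orientation: [-0.001, 0.06, 0.998, 0.001]
wrist_force: [0.5, 0.3, -1.7]
finger_gap: 0.0352
clock: 18.05
tcp_pos: [0.4209, -0.029, 0.0863]
orientation: [-0.001, 0.059, 0.998, 0.001]
wrist_force: [-0.3, -0.0, -1.4]
finger_gap: 0.0346
clock: 18.47
tcp_pos: [0.4312, 0.0023, 0.087]
orientation: [-0.0, 0.068, 0.998, -0.0]
wrist_force: [-0.5, 0.2, -1.8]
finger_gap: 0.035
clock: 18.72
tcp_pos: [0.4312, 0.0012, 0.0873]
orientation: [-0.0, 0.069, 0.998, -0.0]
wrist_force: [-0.5, 0.6, -1.3]
finger_gap: 0.035
t 18.72 tcp [0.4312 0.0012 0.0873] a 3.0027 j6 -0.04 F [-0.45  0.61 -1.34] gap 0.035
travel [-0.02  -0.002  1.994] turn -0.0013 dist mm 79.8
```

```bash
python3 -m crank '{"travel":[[0,0,0.4],[0,0,1],[0,0,1.5],[0,0,1.75],[0,0,1.85]],"turn":[0,0,0,0,0]}'
python3 -m crank '{"travel":[[0,0,0.03],[0,0,0.06],[0,0,0.09],[0,0,0.11],[0,0,0.11]],"turn":[0,0,0,0,0]}'
python3 -m crank '{"travel":[[0,0,0.01],[0,0,0.02],[0,0,0.03],[0,0,0.03]],"turn":[0,0,0,0]}'
python3 go.py .432 .001 .0075 3.004
```

```text
clock: 19.13
tcp_pos: [0.4298, 0.0015, 0.0117]
orientation: [-0.001, 0.069, 0.998, 0.0]
wrist_force: [0.3, 0.1, -1.6]
finger_gap: 0.0351
clock: 19.55
tcp_pos: [0.4319, 0.0017, 0.0094]
orientation: [0.001, 0.069, 0.998, -0.0]
wrist_force: [0.6, 0.2, -1.5]
finger_gap: 0.0351
clock: 19.88
tcp_pos: [0.4313, 0.0018, 0.0077]
orientation: [0.0, 0.069, 0.998, -0.0]
wrist_force: [-0.4, 0.3, -2.7]
finger_gap: 0.0348
t 19.88 tcp [0.4313 0.0018 0.0077] a 3.0039 j6 -0.04 F [-0.43  0.28 -2.66] gap 0.0348
travel [-0.02  -0.019  0.005] turn -0.0001 dist mm 1.1
```

Nearly down; a millimetre more, then release and check.

```bash
python3 -m crank '{"travel":[[0,0,0.01],[0,0,0.025],[0,0,0.035],[0,0,0.035]],"turn":[0,0,0,0]}'
python3 -m crank '{"travel":[[0,0,0],[0,0,0],[0,0,0],[0,0,0],[0,0,0]],"turn":[0,0,0,0,0]}' 64
python3 -m crank '{"travel":[[0,0,-0.5],[0,0,-1.4],[0,0,-2.4],[0,0,-3.3],[0,0,-4]],"turn":[0,0,0,0,0]}'
python3 -m crank '{"travel":[[0,0,0],[0.5,-0.8,0],[1,-1.6,0],[1,-2.4,0],[1,-2.6,0]],"turn":[0,0,0,0,0]}'
python3 -m crank '{"travel":[[0,-0.8,0],[0,-1.6,0],[0,-2.4,0],[0,-2.6,0],[0,-2.6,0]],"turn":[0,0,0,0,0]}'
python3 - <<'E'
from workcell import *
from h import *
c={n:read_camera(n) for n in("top","scene")};pickle.dump(c,open("cams5.pkl","wb"))
o=np.zeros((384,800,3),np.uint8)
o[:,:400]=cv2.resize(c["top"]["image"][90:282,230:430,::-1],(400,384),interpolation=cv2.INTER_CUBIC)
o[:320,400:]=cv2.resize(c["scene"]["image"][120:320,120:370,::-1],(400,320),interpolation=cv2.INTER_CUBIC)
cv2.imwrite("pics/t6.png",o)
E
```

```text
clock: 20.22
tcp_pos: [0.4314, 0.0018, 0.0069]
orientation: [0.0, 0.069, 0.998, -0.0]
wrist_force: [-1.7, 0.7, 6.8]
finger_gap: 0.0351
clock: 20.63
tcp_pos: [0.4313, 0.0018, 0.0062]
orientation: [-0.0, 0.069, 0.998, -0.0]
wrist_force: [-0.6, 0.3, 0.7]
finger_gap: 0.0638
clock: 21.05
tcp_pos: [0.4319, 0.0017, 0.1692]
orientation: [0.001, 0.069, 0.998, -0.0]
wrist_force: [0.1, 0.2, 0.6]
finger_gap: 0.0637
clock: 21.47
tcp_pos: [0.3763, -0.0983, 0.1661]
orientation: [0.0, 0.07, 0.998, -0.001]
wrist_force: [0.5, -0.1, -0.3]
finger_gap: 0.0643
clock: 21.88
tcp_pos: [0.3631, -0.2005, 0.1659]
orientation: [0.0, 0.071, 0.997, -0.0]
wrist_force: [0.2, 1.2, -0.1]
finger_gap: 0.0639
```

View pics/t6.png

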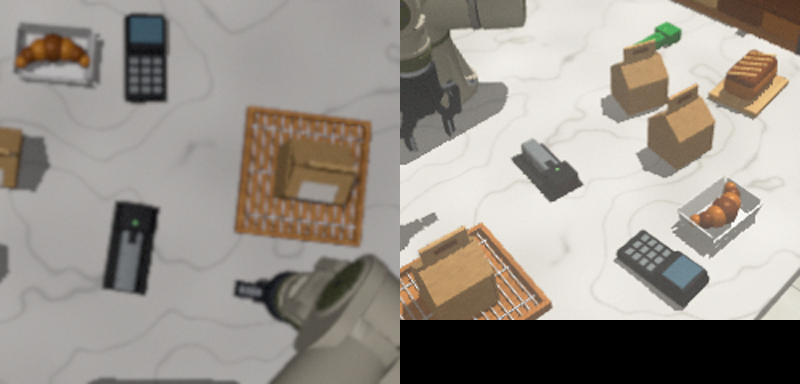

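The scanner lies on its pad at (130,248), the cake box is upright in the tray at (318,175), the other two boxes are standing and the bystanders are unmoved.

```bash
python3 -m crank '{"travel":[[0,0,0],[0,0,0],[0,0,0]],"turn":[0,0,0]}'; python3 -c "
from workcell import *
print(hand_in(), get_state()['clock'])"
```

```text
clock: 22.23
tcp_pos: [0.3633, -0.1976, 0.1663]
orientation: [-0.0, 0.068, 0.998, 0.0]
wrist_force: [-0.2, -0.2, 1.0]
finger_gap: 0.064
the job is handed in; nothing more can be done
the job is handed in; nothing more can be done
```

I handed the job in at about 22 s of robot time. The cake box is in the tray, its label was scanned, and the scanner is back on its pad.

- **Finding the cake:** I lifted the box nearest the card terminal first. It added about 4 N to the wrist force, roughly 0.4 kg, where an empty box would add about 1 N. The reading is noisy and sits just under the stated 0.43 kg minimum for the cake. I did not lift the other two boxes to compare.
- **Placing:** I set the box down in the tray with the label facing the robot. The last measurements put it within about 3 mm of the tray's centre. Contact force on release was about 5 N.
- **Scanning:** I held the scanner about 80–85 mm from the label for about 2 s. It was within 3 mm sideways and about 0.03 rad of square, measured from the top camera. The robot gives no read confirmation, so I could not verify the scan itself.
- **Returning the scanner:** I laid it back about 1 cm nearer the pad's centre than where it started.

The last picture shows the scanner on its pad, the cake box upright in the tray and both other boxes standing on the counter. The other items in view looked unmoved and the gripper was touching nothing. No check failed.

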